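# Turn the terminal-hardware carousel to the copper lug

### The job

Push the parts carousel round by the ribs on its rim, with a fingertip, until the tray with the copper cable lug faces squarely to the front of the counter (the side the robot stands on, straight away from the backsplash). Turn it steadily without flinging it; leave all the parts lying untouched in their trays, and leave the things on the counter around it where they are. Then take the hand away.

Things in the scene. Friction and masses are not known exactly. Their poses are not given: they have to be found in the camera images.
- carousel (a joint): Turning angle of the carousel, a light-grey plastic turntable 280 mm across on an upright axis: 0 at the start, positive counter-clockwise seen from above, any number of turns either way. It turns with light friction, 1 to 3 N at the rim, and stays where it is left.
- hub (a point): Point on the carousel's axis at tray-floor height, 19 mm above the counter. Hub 44 mm across, top 60 mm above the counter. A round wall (outer diameter 200 mm, 4 mm thick, top 49 mm above the counter) encloses six equal pie-shaped trays. Outside it runs a flat rim flange, 100 to 140 mm from the axis, its top 19 mm above the counter.
- bin0 (a point): Centre of the floor of one of the six trays of the carousel, 63 mm from the axis, 19 mm above the counter; turns with the carousel. A rib stands 30 degrees to either side of the line from the axis to this point.
- bin1 (a point): Centre of the floor of one of the six trays of the carousel, 63 mm from the axis, 19 mm above the counter; turns with the carousel. A rib stands 30 degrees to either side of the line from the axis to this point.
- bin2 (a point): Centre of the floor of one of the six trays of the carousel, 63 mm from the axis, 19 mm above the counter; turns with the carousel. A rib stands 30 degrees to either side of the line from the axis to this point.
- bin3 (a point): Centre of the floor of one of the six trays of the carousel, 63 mm from the axis, 19 mm above the counter; turns with the carousel. A rib stands 30 degrees to either side of the line from the axis to this point.
- bin4 (a point): Centre of the floor of one of the six trays of the carousel, 63 mm from the axis, 19 mm above the counter; turns with the carousel. A rib stands 30 degrees to either side of the line from the axis to this point.
- bin5 (a point): Centre of the floor of one of the six trays of the carousel, 63 mm from the axis, 19 mm above the counter; turns with the carousel. A rib stands 30 degrees to either side of the line from the axis to this point.
- rib0 (a point): Middle of one of the six upright radial ribs on the rim flange, 120 mm from the axis, 34 mm above the counter. The rib reaches from 100 to 140 mm from the axis, is 5 mm thick (7 mm round bead at its outer end), from the flange (19 mm) up to 49 mm above the counter. A fingertip just over the flange pushes it sideways to turn the carousel.
- rib1 (a point): Middle of one of the six upright radial ribs on the rim flange, 120 mm from the axis, 34 mm above the counter. The rib reaches from 100 to 140 mm from the axis, is 5 mm thick (7 mm round bead at its outer end), from the flange (19 mm) up to 49 mm above the counter. A fingertip just over the flange pushes it sideways to turn the carousel.
- rib2 (a point): Middle of one of the six upright radial ribs on the rim flange, 120 mm from the axis, 34 mm above the counter. The rib reaches from 100 to 140 mm from the axis, is 5 mm thick (7 mm round bead at its outer end), from the flange (19 mm) up to 49 mm above the counter. A fingertip just over the flange pushes it sideways to turn the carousel.
- rib3 (a point): Middle of one of the six upright radial ribs on the rim flange, 120 mm from the axis, 34 mm above the counter. The rib reaches from 100 to 140 mm from the axis, is 5 mm thick (7 mm round bead at its outer end), from the flange (19 mm) up to 49 mm above the counter. A fingertip just over the flange pushes it sideways to turn the carousel.
- rib4 (a point): Middle of one of the six upright radial ribs on the rim flange, 120 mm from the axis, 34 mm above the counter. The rib reaches from 100 to 140 mm from the axis, is 5 mm thick (7 mm round bead at its outer end), from the flange (19 mm) up to 49 mm above the counter. A fingertip just over the flange pushes it sideways to turn the carousel.
- rib5 (a point): Middle of one of the six upright radial ribs on the rim flange, 120 mm from the axis, 34 mm above the counter. The rib reaches from 100 to 140 mm from the axis, is 5 mm thick (7 mm round bead at its outer end), from the flange (19 mm) up to 49 mm above the counter. A fingertip just over the flange pushes it sideways to turn the carousel.
- front (a point): Fixed point on the front centre line: straight from the carousel's axis towards the front of the counter (world -x, the side the robot stands on), 63 mm from the axis at the height of the tray floor. The wanted tray's centre belongs here. Fixed below the carousel lies a square dark steel base plate, 240 x 240 x 6 mm, its sides parallel to the counter edges.
- lug: Copper cable lug lying loose in one tray: flat square palm 22 x 22 x 4 mm with a 10 mm hole, then a round barrel 14 mm across, 52 mm long in all, 35 g; origin mid-length on its underside, x along the barrel away from the palm. It rides along with its tray.
- nut: Black steel hold-down nut: hexagon 26 mm tall with a 28 mm washer foot, upright in a tray; origin under its centre. Bystander.
- post: Brass top post: tapered stub 18 to 20 mm thick on a 28 mm round foot, 26 mm tall, upright in a tray; origin under its centre. Bystander.
- boot: Red silicone terminal boot: round cap 34 mm across, 21 mm tall, with a short spout to one side, 51 mm long in all, in a tray; origin under its middle. Bystander.
- clamp: Brass battery terminal clamp: ring 31 mm across, 16 mm tall, with two ears and a steel cross screw, in a tray; origin under its middle. Bystander.
- bolt: Steel terminal bolt, 38 mm long, 22 mm collar behind its head, lying in a tray; origin under its middle. Bystander.
- brush: Orange plastic terminal brush lying on the counter to the left of the carousel, 38 mm thick, 110 mm long; origin under its middle, x along it. Bystander.
- wrench: Steel wrench 150 mm long lying on the counter to the right of the carousel; origin under its middle, x along it. Bystander.
- jar: Low grease jar, 56 mm across, 55 mm tall, standing on the counter behind and to the right of the carousel; origin under its centre. Bystander.
Mind the look-alikes: they are no part of the job. Leave any blue or turquoise look-alike of the lug alone.

How it is judged:
By the outcome, as a careful person would: the job done as asked, in the order asked, and still so for the second after the job is handed in, with the robot touching nothing.
It also fails if it takes over 40 s, if anything falls off the work surface, if the arm or the gripper's body presses on something with over 40 N, if the wrist force passes 120 N, or if a joint passes its speed limit or range.

### The arm

A 6-joint arm with a two-finger parallel gripper is mounted at the origin on the work surface. World frame = base frame: x ahead of the robot, y to its left, z up, the work surface at z = 0. Lengths are in m, angles in degrees, forces in N, time in s.
With the tool pointing down it reaches from about 0.35 to 0.775 m from the base axis. Payload 7.3 kg.
Tool frame: the origin (TCP) lies on the mounting face of the last link; the fingertips stand 178 mm ahead of it and the grasp point (between the pads) lies 159 mm ahead of it; z points along the fingers, y is the line along which they close (so a half turn about z gives the same grasp; the last joint's range is limited). The gripper opens to 92 mm and grips with 3 to 60 N. Pads are 19 mm wide; open, the fingers measure 130 mm over their backs; the gripper's body (75 mm by 190 mm) begins 47 mm behind the grasp point.
Start: joints at [68.87, 19.595, 87.324, -0, 73.075, -8.365], TCP at [0.116, 0.512, 0.405] pointing down, gripper open.
Joint ranges: [-145.02, 145.02], [-44.19, 115.74], [2.07, 154.8], [-57.11, 237.11], [16.16, 152.29], [-177.93, 177.93]. Speed limits (degrees/s): [147.25, 147.25, 180, 180, 180, 180].

### API

Orientations are given as [roll, pitch, yaw] about the fixed x, y, z axes, in that order (R = Rz(yaw) Ry(pitch) Rx(roll)).
In Python, from cell import status, vision, workorder gives the robot as it stands.
- The arm moves only by the tool play_rows, never from a script. Its argument "series" is a list of rows, each a list of 2 entries, a list of its own where there are three numbers: the shift along the tool's x, y, z each as a share of 0.02 m, from -1 to 1, then the turn, a rotation vector about the tool's x, y, z each as a share of 0.5 rad, from -1 to 1. In form: [[[dx, dy, dz], [wx, wy, wz]], ...]. A call has 1 to 5 rows; each row shifts and turns the commanded pose from where the row before left it, along the tool's axes as they then stand; what a row does not reach is not made up. A row lasts 1/10 s, in which the tool goes at most 50 mm and 8.59 degrees, less where a joint would pass 70% of its speed; a pose out of reach is approached as far as the arm can. A call with a number of a shift or a turn outside -1 to 1 is refused whole. A call with a gripper value outside its range is refused whole. "grip" is the finger opening in mm, from 0 to 91.8, set as the call begins (left out, the last holds). The fingers move at their own pace and stop on an object; the grip force is fixed at half the most. Time passes only in rows, so rows that do not move let the fingers close. It gives the time, the measured TCP pose, the force, the opening and the grip force at its end, in the units of the state.
- status.sense(): the state, without advancing time (a new reading comes with each control period).
- vision.capture(name): name is "side" or "top" or "wrist"; returns a dict with "pixels" (480x640x3 uint8, red, green, blue), "fovy" (degrees; the focal length in pixels is half the picture's height over the tangent of half this angle, whatever the lens; pixels are square), "cx", "cy" (the principal point, pixels), "world_from_camera" (4x4, takes a point from camera to world coordinates). Camera axes: x right, y down, z forward; pixel columns grow to the right and rows downward; lengths in m; the calibration is good to about 2 mm. A picture is of the moment at which its call begins. There is no depth.
- workorder.job_done(): hands the job in; it is judged then, once.
The state is a dict: "time": time; "joints": joint angles; "joint_velocities": joint speeds; "tau": joint torques, N m; "eef_pos": TCP position; "tcp_rot": TCP orientation; "force": force on the tool from outside, world axes, zero at the start; "torque": the same for the moment, N m; "finger_gap": finger opening in m; "gripper_force": force on a finger pad.
Only numpy, scipy, OpenCV 4.12 (cv2) and the standard library are available. Lean on these libraries where they do the work, as an engineer would, in place of code of your own. Each camera call takes 0.05 s, during which the arm holds its last target. There are 200 camera calls.

## Working session

There is one attempt and no reset: what is moved stays moved. The work goes in short steps, Python scripts to look and compute and a tool call to move; the robot and the scene stay as the last step left them, time stands still between calls to the robot, and variables do not carry over. Pictures are saved under pics/ and viewed, at most 10 in all, crops included, and the job is handed in when it is done.

Besides the shell and the picture viewer there is one more tool, called after ">>>" as name(argument=value, ...) on one line, values as JSON. play_rows: Moves the arm, as the interface text tells. Its arguments: {"type":"object","properties":{"series":{"type":"array","items":{"type":"array"}},"grip":{"type":"number"}},"required":["series"]}

```bash
mkdir -p pics; cat > h.py <<'E'
import numpy as np, cv2
from cell import status, vision, workorder
def cap(n,f=None):
    c=vision.capture(n)
    if f: cv2.imwrite('pics/'+f,c['pixels'][:,:,::-1])
    return c
def foc(c): return 240/np.tan(np.radians(c['fovy']/2))
def ray(c,u,v,z):
    f=foc(c);T=np.array(c['world_from_camera']);d=T[:3,:3]@np.array([(u-c['cx'])/f,(v-c['cy'])/f,1]);o=T[:3,3]
    return o+d*(z-o[2])/d[2]
def proj(c,p):
    f=foc(c);T=np.array(c['world_from_camera']);q=T[:3,:3].T@(np.array(p)-T[:3,3])
    return f*q[0]/q[2]+c['cx'],f*q[1]/q[2]+c['cy']
E
python3 - <<'E'
from h import *
import pickle
c=cap('top','top.png');s=cap('side','side.png')
pickle.dump((c,s),open('c.pkl','wb'))
for k in(c,s):print(k['fovy'],k['cx'],k['cy'],np.round(k['world_from_camera'],3).tolist())
print(status.sense())
E
```

```text
45.86860686141011 322.02774508531945 244.53881914245383 [[-0.01, -0.983, 0.184, 0.413], [-1.0, 0.012, 0.008, -0.012], [-0.01, -0.183, -0.983, 1.244], [0.0, 0.0, 0.0, 1.0]]
48.43368209475509 324.7146183417175 236.60888214748095 [[0.838, -0.416, 0.353, 0.307], [-0.545, -0.641, 0.541, -0.5], [0.002, -0.646, -0.764, 0.785], [0.0, 0.0, 0.0, 1.0]]
{'time': 0.1, 'joints': array([ 6.88702034e+01,  1.96325259e+01,  8.73709686e+01,  1.42722582e-03,
        7.30754380e+01, -8.36381299e+00]), 'joint_velocities': array([-0.02794625, -0.14085147, -0.03460772,  0.12780805,  0.01160977,
        0.0021671 ]), 'tau': array([ 2.76126826e-03, -4.32007313e+01, -2.44695872e+01,  7.19485036e-02,
        5.26927260e-02, -3.31880392e-05]), 'eef_pos': array([0.11592887, 0.51191987, 0.40411836]), 'tcp_rot': array([-1.79922105e+02, -1.28317131e-02,  1.67233591e+02]), 'force': array([-0.30919901, -0.01739567,  0.46109148]), 'torque': array([-0.09233067, -0.03578043,  0.01160533]), 'gripper_force': 0.0, 'finger_gap': 0.0918068234218522}
```

View pics/top.png

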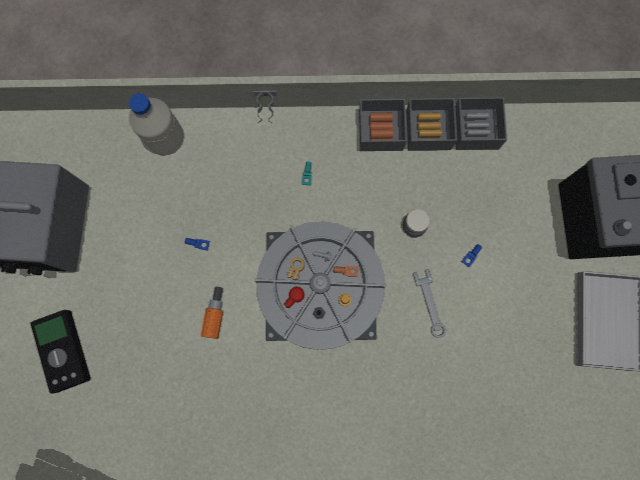

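View pics/side.png

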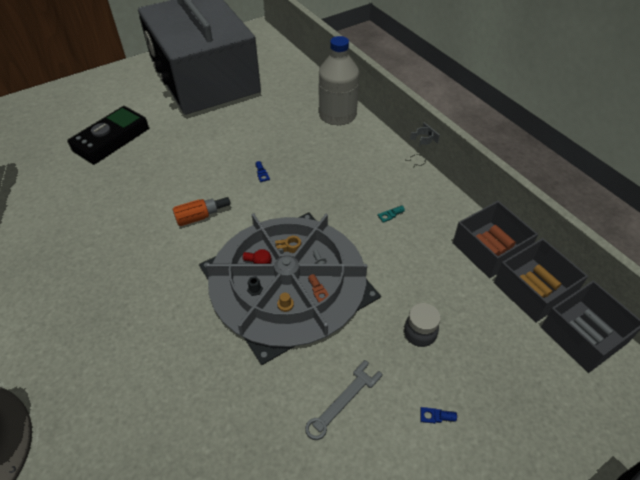

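Candidates for the lug are the copper part in the carousel at top (346,271), the brass clamp at (296,268), blue lookalikes at (197,243) and (472,255), a teal one at (307,173), and the copper pieces in a bin at (382,125). I choose (346,271) and will check it in a crop while measuring the carousel.

```bash
python3 - <<'E'
from h import *
import pickle
c,s=pickle.load(open('c.pkl','rb'))
im=c['pixels'];
hsv=cv2.cvtColor(im,cv2.COLOR_RGB2HSV)
for p in [(320,235),(270,300),(230,230),(268,237),(346,271),(342,270),(320,260),(400,330)]: print(p,im[p[1],p[0]],hsv[p[1],p[0]])
# rectified: floor plane z=.049 map, world patch 
g=np.array([[ray(c,u,v,.019)[:2] for u,v in [(320,283),(256,285),(384,285),(320,222),(320,348)]]])
print(g.round(4))
T=[proj(c,(.9-0,0,.0))]
cr=cv2.resize(im[220:352,250:390],None,fx=5.5,fy=4.5*1.0,interpolation=cv2.INTER_CUBIC) if 0 else cv2.resize(im[220:352,250:390],None,fx=4.5,fy=4.5,interpolation=cv2.INTER_CUBIC)
cv2.imwrite('pics/crop.png',cr[:,:,::-1])
E
```

```text
(320, 235) [115 117 121] [110  13 121]
(270, 300) [116 119 123] [107  15 123]
(230, 230) [137 140 128] [ 38  22 140]
(268, 237) [57 57 61] [120  17  61]
(346, 271) [147  93  67] [ 10 139 147]
(342, 270) [137  86  63] [  9 138 137]
(320, 260) [116 118 122] [110  13 122]
(400, 330) [137 140 130] [ 39  18 140]
[[[ 0.5568  0.0036]
  [ 0.554   0.1425]
  [ 0.5509 -0.135 ]
  [ 0.6924  0.0023]
  [ 0.4181  0.0048]]]
```

View pics/crop.png

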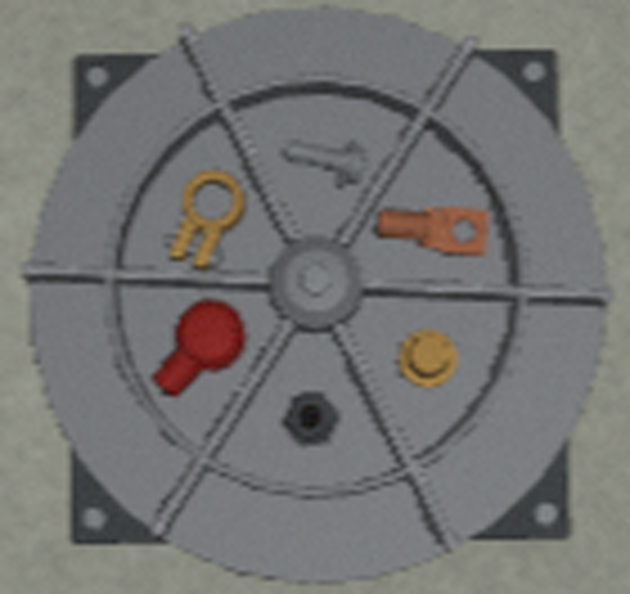

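The crop shows a copper lug with a holed palm, so it is the right part. Rib ends in the crop: (28,272), (605,296), (187,33), (471,43), (160,528), (448,545). Plate screws: (97,76), (535,71), (545,513), (94,518).

```bash
python3 - <<'E'
from h import *
import pickle
c,s=pickle.load(open('c.pkl','rb'))
w=lambda x,y,z:ray(c,(x+.5)/4.5-.5+250,(y+.5)/4.5-.5+220,z)[:2]
sc=np.array([w(*p,.008) for p in [(97,76),(535,71),(545,513),(94,518)]]);print('screws',sc.round(4),sc.mean(0))
R=np.array([w(*p,.049) for p in [(28,272),(187,33),(471,43),(605,296),(448,545),(160,528)]]);print(R.round(4),R.mean(0))
print('hub',w(316,280,.06))
for C in (sc.mean(0),R.mean(0)):
  d=R-C;print(np.linalg.norm(d,axis=1).round(4),np.degrees(np.arctan2(d[:,1],d[:,0])).round(1))
m=cv2.inRange(c['pixels'],(105,107,111),(135,137,141));hsv=cv2.cvtColor(c['pixels'],cv2.COLOR_RGB2HSV)
m=cv2.inRange(hsv,(90,0,85),(135,60,200));m[:210]=0;m[360:]=0;m[:,:240]=0;m[:,400:]=0
m=cv2.morphologyEx(m,cv2.MORPH_OPEN,np.ones((3,3)))
k=max(cv2.findContours(m,0,1)[0],key=cv2.contourArea)[:,0]
P=np.array([ray(c,*p,.019)[:2] for p in cv2.convexHull(k)[:,0].astype(float)],np.float32);print('circ',cv2.minEnclosingCircle(P))
E
```

```text
screws [[ 0.6632  0.1114]
 [ 0.6631 -0.105 ]
 [ 0.4475 -0.1044]
 [ 0.4473  0.1114]] [0.55527872 0.00333251]
[[ 0.561   0.1392]
 [ 0.6754  0.0643]
 [ 0.6689 -0.0717]
 [ 0.5467 -0.1321]
 [ 0.4322 -0.0563]
 [ 0.4413  0.0767]] [0.55424644 0.00336506]
hub [0.55443209 0.00337722]
[0.136  0.1347 0.1361 0.1357 0.1368 0.1356] [  87.6   26.9  -33.4  -93.6 -154.2  147.2]
[0.136  0.1356 0.137  0.1357 0.1358 0.1347] [  87.1   26.7  -33.2  -93.2 -154.   147. ]
circ ((0.54486083984375, 0.004072360694408417), 0.13710059225559235)
```

>>> play_rows(grip=0, series=[[[-0.5, -0.5, 0.1], [0, 0, 0]], [[-0.93, -1, 0.2], [0, 0, 0]], [[-0.93, -1, 0.2], [0, 0, 0]], [[-0.93, -1, 0.2], [0, 0, 0]], [[-0.93, -1, 0.2], [0, 0, 0]]])

```text
time: 0.6
eef_pos: [0.1787, 0.4046, 0.3863]
tcp_rot: [-180.0, -0.0, 167.3]
force: [0.9, 0.3, 0.5]
finger_gap: 0.0563
gripper_force: 0.0
```

>>> play_rows(series=[[[-0.93, -1, 0.2], [0, 0, 0]], [[-0.93, -1, 0.2], [0, 0, 0]], [[-0.93, -1, 0.2], [0, 0, 0]], [[-0.93, -1, 0.2], [0, 0, 0]], [[-0.93, -1, 0.2], [0, 0, 0]]])

```text
time: 1.1
eef_pos: [0.2473, 0.2865, 0.3664]
tcp_rot: [-180.0, -0.0, 167.2]
force: [0.1, 0.5, 0.1]
finger_gap: 0.0166
gripper_force: 0.0
```

>>> play_rows(series=[[[-0.93, -1, 0.2], [0, 0, 0]], [[-0.93, -1, 0.2], [0, 0, 0]], [[-0.93, -1, 0.2], [0, 0, 0]], [[-0.93, -1, 0.2], [0, 0, 0]], [[-0.93, -1, 0.2], [0, 0, 0]]])

```text
time: 1.6
eef_pos: [0.3159, 0.1684, 0.3465]
tcp_rot: [180.0, -0.0, 167.2]
force: [-0.0, 0.2, -0.6]
finger_gap: 0.0003
gripper_force: 0.0
```

>>> play_rows(series=[[[-0.93, -1, 0.2], [0, 0, 0]], [[-0.93, -1, 0.2], [0, 0, 0]], [[-0.93, -1, 0.2], [0, 0, 0]], [[-0.93, -1, 0.2], [0, 0, 0]], [[-0.93, -1, 0.2], [0, 0, 0]]])

```text
time: 2.1
eef_pos: [0.3845, 0.0503, 0.3264]
tcp_rot: [180.0, -0.0, 167.2]
force: [0.7, 0.9, 0.5]
finger_gap: 0.0001
gripper_force: 0.0
```

>>> play_rows(series=[[[-0.93, -1, 0.2], [0, 0, 0]], [[-0.93, -1, 0.2], [0, 0, 0]], [[-0.93, -1, 0.2], [0, 0, 0]], [[-0.93, -1, 0.2], [0, 0, 0]], [[-0.5, -0.5, 0.1], [0, 0, 0]]])

```text
time: 2.6
eef_pos: [0.4474, -0.0566, 0.3082]
tcp_rot: [-180.0, -0.0, 167.2]
force: [-0.1, 0.6, 0.5]
finger_gap: 0.0001
gripper_force: 0.0
```

>>> play_rows(series=[[[0, 0, 0], [0, 0, -0.28]], [[0, 0, 0], [0, 0, -0.28]], [[0, 0, 0], [0, 0, -0.28]], [[0, 0, 0], [0, 0, -0.28]], [[0, 0, 0], [0, 0, -0.28]]])

```text
time: 3.1
eef_pos: [0.4464, -0.0546, 0.3086]
tcp_rot: [180.0, -0.0, -152.3]
force: [-0.3, -0.0, -0.4]
finger_gap: 0.0007
gripper_force: 0.0
```

>>> play_rows(series=[[[-0.05, -0.7, 0], [0, 0, 0]], [[-0.05, -0.7, 0], [0, 0, 0]], [[0, 0, 1], [0, 0, 0]], [[0, 0, 0.75], [0, 0, 0]], [[0, 0, 0], [0, 0, 0]]])

```text
time: 3.6
eef_pos: [0.4612, -0.0797, 0.2721]
tcp_rot: [179.8, -0.1, -152.9]
force: [-0.3, -0.2, -0.2]
finger_gap: 0.0006
gripper_force: 0.0
```

```bash
python3 - <<'E'
from h import *
c=cap('wrist','w1.png');s=status.sense();print(s['eef_pos'],s['tcp_rot'])
a=np.radians(206.8)
for r,z in((.1,.049),(.14,.049)): print(proj(c,(.5545+r*np.cos(a),.0034+r*np.sin(a),z)))
print('tip',proj(c,(*s['eef_pos'][:2],s['eef_pos'][2]-.178)))
E
```

```text
[ 0.46155506 -0.0796932   0.2730856 ] [ 1.79921911e+02 -7.28770347e-02 -1.52818015e+02]
(np.float64(367.1795129704971), np.float64(292.2988456460559))
(np.float64(370.30570176217543), np.float64(231.77831697570147))
tip (np.float64(316.4671217220573), np.float64(296.0913201942596))
```

View pics/w1.png

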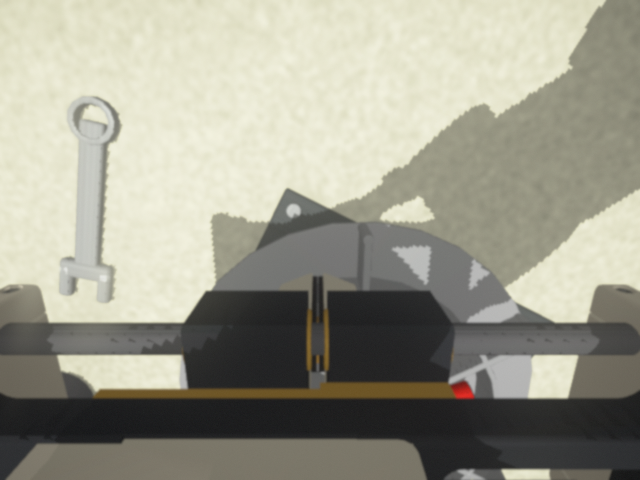

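The wrist view shows the rib at (366,230–285), as predicted, and the flange under the fingertip (tip at about (316,296)) is clear. Descending.

>>> play_rows(series=[[[0, 0, 0.9], [0, 0, 0]], [[0, 0, 0.9], [0, 0, 0]], [[0, 0, 0.8], [0, 0, 0]], [[0, 0, 0.6], [0, 0, 0]], [[0, 0, 0], [0, 0, 0]]])

```text
time: 4.15
eef_pos: [0.4615, -0.0793, 0.2092]
tcp_rot: [179.9, -0.1, -152.7]
force: [0.2, -0.2, 0.7]
finger_gap: 0.0003
gripper_force: 0.0
```

>>> play_rows(series=[[[0, 0.1, 0], [0, 0, 0]], [[0, 0.1, 0], [0, 0, 0]], [[0, 0.1, 0], [0, 0, 0]], [[0, 0.1, 0], [0, 0, 0]], [[0, 0, 0], [0, 0, 0]]])

```text
time: 4.65
eef_pos: [0.4575, -0.0716, 0.21]
tcp_rot: [-180.0, 0.0, -152.6]
force: [-0.3, -0.7, -1.0]
finger_gap: 0.0002
gripper_force: 0.0
```

>>> play_rows(series=[[[0.01, 0.1, 0], [0, 0, 0.03]], [[0.02, 0.15, 0], [0, 0, 0.05]], [[0.035, 0.21, 0], [0, 0, 0.07]], [[0.035, 0.21, 0], [0, 0, 0.07]], [[0.035, 0.21, 0], [0, 0, 0.07]]])

```text
time: 5.15
eef_pos: [0.448, -0.0569, 0.2098]
tcp_rot: [-180.0, 0.0, -161.1]
force: [0.8, -1.8, 0.6]
finger_gap: 0.0004
gripper_force: 0.8
```

>>> play_rows(series=[[[0.035, 0.21, 0], [0, 0, 0.07]], [[0.035, 0.21, 0], [0, 0, 0.07]], [[0.035, 0.21, 0], [0, 0, 0.07]], [[0.035, 0.21, 0], [0, 0, 0.07]], [[0.035, 0.21, 0], [0, 0, 0.07]]])

```text
time: 5.65
eef_pos: [0.4392, -0.0375, 0.2098]
tcp_rot: [-180.0, 0.0, -171.1]
force: [0.5, -2.0, 0.3]
finger_gap: 0.0004
gripper_force: 0.8
```

>>> play_rows(series=[[[0.035, 0.21, 0], [0, 0, 0.07]], [[0.035, 0.21, 0], [0, 0, 0.07]], [[0.035, 0.21, 0], [0, 0, 0.07]], [[0.035, 0.21, 0], [0, 0, 0.07]], [[0.035, 0.21, 0], [0, 0, 0.07]]])

```text
time: 6.15
eef_pos: [0.4339, -0.0169, 0.2098]
tcp_rot: [-180.0, 0.0, 178.8]
force: [0.3, -1.8, -0.0]
finger_gap: 0.0004
gripper_force: 0.8
```

>>> play_rows(series=[[[0.035, 0.21, 0], [0, 0, 0.07]], [[0.035, 0.21, 0], [0, 0, 0.07]], [[0.035, 0.21, 0], [0, 0, 0.07]], [[0.035, 0.21, 0], [0, 0, 0.07]], [[0.035, 0.21, 0], [0, 0, 0.07]]])

```text
time: 6.65
eef_pos: [0.4322, 0.0043, 0.2098]
tcp_rot: [-180.0, 0.0, 168.8]
force: [0.1, -2.6, 0.7]
finger_gap: 0.0003
gripper_force: 0.8
```

>>> play_rows(series=[[[0.035, 0.21, 0], [0, 0, 0.07]], [[0.035, 0.21, 0], [0, 0, 0.07]], [[0.035, 0.21, 0], [0, 0, 0.07]], [[0.035, 0.21, 0], [0, 0, 0.07]], [[0.035, 0.21, 0], [0, 0, 0.07]]])

```text
time: 7.15
eef_pos: [0.4342, 0.0255, 0.2098]
tcp_rot: [-180.0, 0.0, 158.8]
force: [-0.9, -1.0, 1.6]
finger_gap: 0.0009
gripper_force: 0.8
```

>>> play_rows(series=[[[0.035, 0.21, 0], [0, 0, 0.07]], [[0.035, 0.21, 0], [0, 0, 0.07]], [[0.035, 0.21, 0], [0, 0, 0.07]], [[0.035, 0.21, 0], [0, 0, 0.07]], [[0.035, 0.21, 0], [0, 0, 0.07]]])

```text
time: 7.65
eef_pos: [0.4398, 0.046, 0.2097]
tcp_rot: [-180.0, -0.0, 148.7]
force: [-0.3, -1.0, 1.8]
finger_gap: 0.0005
gripper_force: 0.8
```

>>> play_rows(series=[[[0.035, 0.21, 0], [0, 0, 0.07]], [[0.035, 0.21, 0], [0, 0, 0.07]], [[0.035, 0.21, 0], [0, 0, 0.07]], [[0.035, 0.21, 0], [0, 0, 0.07]], [[0.035, 0.21, 0], [0, 0, 0.07]]])

```text
time: 8.15
eef_pos: [0.4488, 0.0652, 0.2096]
tcp_rot: [-180.0, -0.1, 138.7]
force: [-2.5, -1.5, 1.6]
finger_gap: -0.0001
gripper_force: 0.8
```

>>> play_rows(series=[[[0.035, 0.21, 0], [0, 0, 0.07]], [[0.035, 0.21, 0], [0, 0, 0.07]], [[0.035, 0.21, 0], [0, 0, 0.07]], [[0.035, 0.21, 0], [0, 0, 0.07]], [[0.035, 0.21, 0], [0, 0, 0.07]]])

```text
time: 8.65
eef_pos: [0.461, 0.0825, 0.2095]
tcp_rot: [-179.9, -0.1, 128.7]
force: [-2.4, -0.6, 0.7]
finger_gap: 0.0004
gripper_force: 0.8
```

>>> play_rows(series=[[[0.035, 0.21, 0], [0, 0, 0.07]], [[0.035, 0.21, 0], [0, 0, 0.07]], [[0.035, 0.21, 0], [0, 0, 0.07]], [[0.035, 0.21, 0], [0, 0, 0.07]], [[0.035, 0.21, 0], [0, 0, 0.07]]])

```text
time: 9.15
eef_pos: [0.4762, 0.0974, 0.2094]
tcp_rot: [-179.9, -0.1, 118.7]
force: [-1.7, 1.2, 0.2]
finger_gap: 0.0002
gripper_force: 0.8
```

>>> play_rows(series=[[[0.035, 0.21, 0], [0, 0, 0.07]], [[0.035, 0.21, 0], [0, 0, 0.07]], [[0.03, 0.15, 0], [0, 0, 0.05]], [[0.015, 0.1, 0], [0, 0, 0.03]], [[0, 0, 0], [0, 0, 0]]])

```text
time: 9.65
eef_pos: [0.4878, 0.1053, 0.2096]
tcp_rot: [-180.0, -0.0, 112.5]
force: [-0.6, 0.8, -0.3]
finger_gap: 0.0006
gripper_force: 0.3
```

```bash
python3 - <<'E'
from h import *
c=cap('top')
im=c['pixels'];cv2.imwrite('pics/crop2.png',cv2.resize(im[220:352,250:390],None,fx=4.5,fy=4.5,interpolation=cv2.INTER_CUBIC)[:,:,::-1])
c=cap('side')
im=c['pixels'];cv2.imwrite('pics/crop3.png',cv2.resize(im[200:370,190:390],None,fx=3.5,fy=3.5,interpolation=cv2.INTER_CUBIC)[:,:,::-1])
E
```

```text
(no output)
```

View pics/crop2.png

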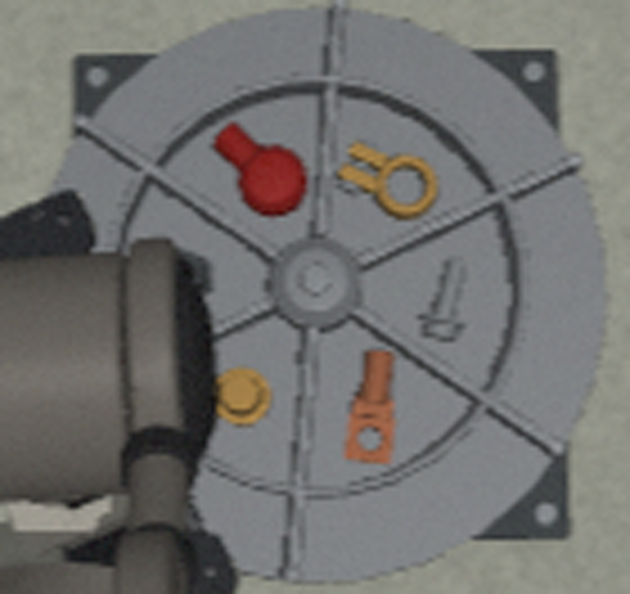

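View pics/crop3.png

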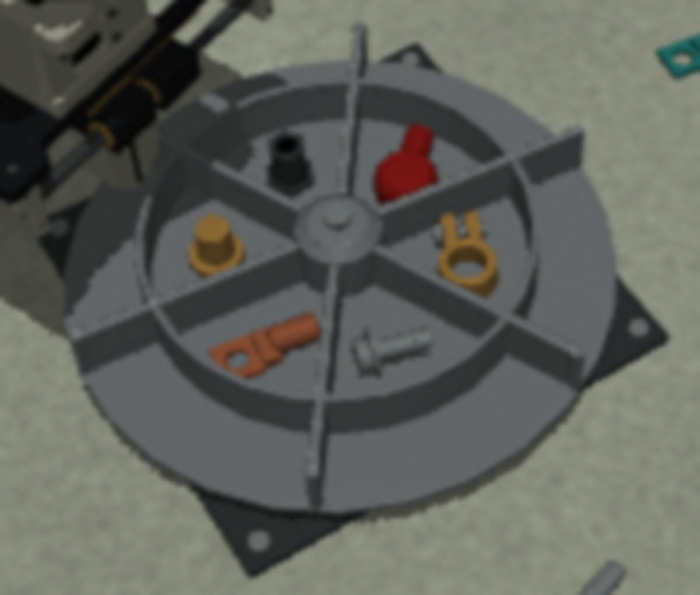

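The turn is going well: all the parts are still in their trays. Rib ends in the top crop: (80,122), (338,5), (577,160), (560,450), (288,575).

```bash
cat > m.py <<'E'
from h import *
import pickle
c,s=pickle.load(open('c.pkl','rb'))
def meas(L):
  d=np.array([ray(c,(x+.5)/4.5-.5+250,(y+.5)/4.5-.5+220,.049)[:2] for x,y in L])-[.5544,.0034]
  a=np.degrees(np.arctan2(d[:,1],d[:,0]));print(a.round(1),np.linalg.norm(d,axis=1).round(4));b=(a-30)%60;print(b,b.mean())
E
python3 -c "
from m import *
meas([(80,122),(338,5),(577,160),(560,450),(288,575)])"
```

```text
[  55.    -5.   -65.3 -125.2  174. ] [0.1365 0.1344 0.1367 0.1376 0.1358]
[25.03198645 25.02411319 24.71747282 24.83367746 23.97034535] 24.715519053794903
```

>>> play_rows(series=[[[0.015, 0.09, 0], [0, 0, 0.03]], [[0.025, 0.15, 0], [0, 0, 0.05]], [[0.035, 0.21, 0], [0, 0, 0.07]], [[0.035, 0.21, 0], [0, 0, 0.07]], [[0.035, 0.21, 0], [0, 0, 0.07]]])

```text
time: 10.25
eef_pos: [0.5034, 0.1139, 0.2097]
tcp_rot: [-180.0, -0.0, 104.1]
force: [-2.8, 1.2, -0.1]
finger_gap: 0.0005
gripper_force: 0.8
```

>>> play_rows(series=[[[0.035, 0.21, 0], [0, 0, 0.07]], [[0.035, 0.21, 0], [0, 0, 0.07]], [[0.035, 0.21, 0], [0, 0, 0.07]], [[0.035, 0.21, 0], [0, 0, 0.07]], [[0.035, 0.21, 0], [0, 0, 0.07]]])

```text
time: 10.75
eef_pos: [0.5235, 0.1211, 0.2097]
tcp_rot: [-180.0, -0.0, 94.0]
force: [-1.5, 1.7, -0.4]
finger_gap: 0.0004
gripper_force: 0.8
```

>>> play_rows(series=[[[0.035, 0.21, 0], [0, 0, 0.07]], [[0.025, 0.15, 0], [0, 0, 0.05]], [[0.02, 0.12, 0], [0, 0, 0.04]], [[0.01, 0.06, 0], [0, 0, 0.02]], [[0, 0, 0], [0, 0, 0]]])

```text
time: 11.25
eef_pos: [0.5342, 0.123, 0.2097]
tcp_rot: [180.0, -0.0, 89.0]
force: [-0.6, -0.1, -1.1]
finger_gap: 0.0005
gripper_force: 0.2
```

```bash
python3 - <<'E'
from h import *
c=cap('top')
im=c['pixels'];cv2.imwrite('pics/crop4.png',cv2.resize(im[220:352,250:390],None,fx=4.5,fy=4.5,interpolation=cv2.INTER_CUBIC)[:,:,::-1])
E
```

```text
(no output)
```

View pics/crop4.png

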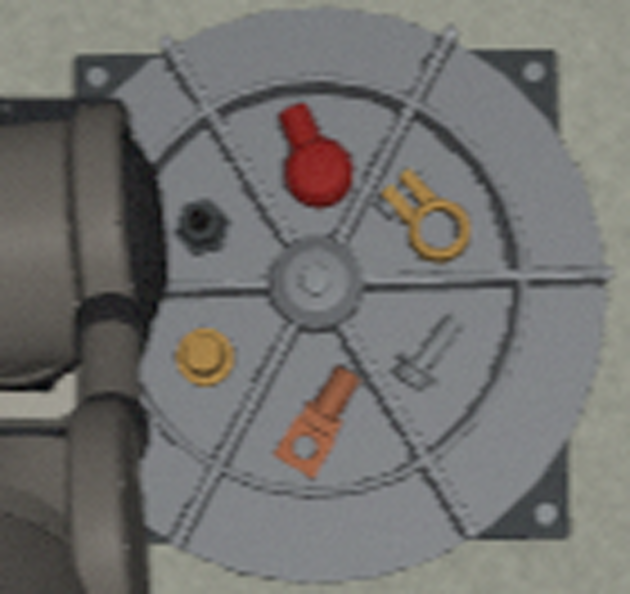

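Rib ends now: (168,42), (449,36), (606,274), (472,535), (182,540).

```bash
python3 -c "
from m import *
meas([(168,42),(449,36),(606,274),(472,535),(182,540)])"
```

```text
[  30.9  -28.7  -88.9 -149.   152. ] [0.1361 0.1346 0.1363 0.1374 0.1344]
[0.94516092 1.29541183 1.12364326 1.02456484 1.98789717] 1.2753356028868423
```

>>> play_rows(series=[[[0.01, 0.05, 0], [0, 0, 0.02]], [[0.01, 0.05, 0], [0, 0, 0.02]], [[0, 0.02, 0], [0, 0, 0]], [[0, 0, 0], [0, 0, 0]]])

```text
time: 11.7
eef_pos: [0.5365, 0.1234, 0.2097]
tcp_rot: [180.0, -0.0, 87.9]
force: [-0.7, 0.9, 1.2]
finger_gap: -0.0001
gripper_force: 0.6
```

>>> play_rows(series=[[[0, -0.2, 0], [0, 0, 0]], [[0, -0.3, 0], [0, 0, 0]], [[0, 0, -0.5], [0, 0, 0]], [[0, 0, -1], [0, 0, 0]], [[0, 0, -1], [0, 0, 0]]])

```text
time: 12.2
eef_pos: [0.5263, 0.1238, 0.2609]
tcp_rot: [180.0, -0.0, 87.9]
force: [0.5, -1.7, -0.2]
finger_gap: 0.0006
gripper_force: 0.0
```

```bash
python3 - <<'E'
from h import *
c=cap('top')
im=c['pixels'];cv2.imwrite('pics/crop5.png',cv2.resize(im[220:352,250:390],None,fx=4.5,fy=4.5,interpolation=cv2.INTER_CUBIC)[:,:,::-1])
E
```

```text
(no output)
```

View pics/crop5.png

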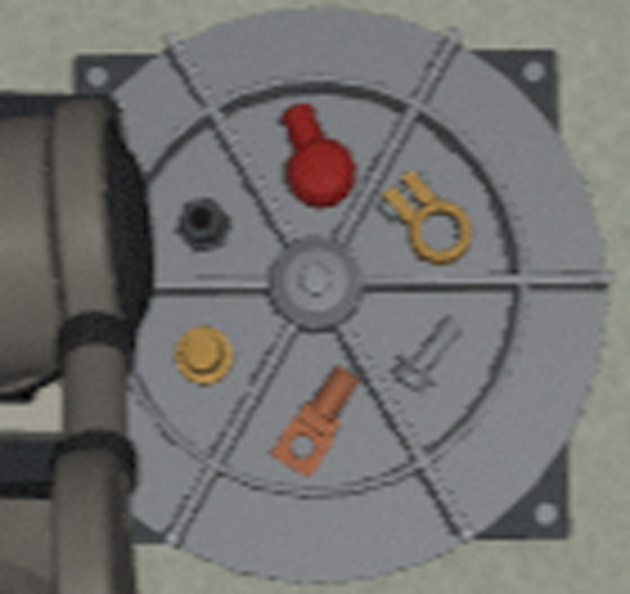

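Rib ends: (172,40), (455,37), (606,279), (464,536), (175,540). Next I measure these and draw the hand further away.

```bash
python3 -c "
from m import *
meas([(172,40),(455,37),(606,279),(464,536),(175,540)])"
```

```text
[  30.   -29.9  -89.9 -150.4  150.8] [0.1359 0.1355 0.1362 0.1359 0.136 ]
[4.49897185e-02 1.27634599e-01 1.30673066e-01 5.95966376e+01
 7.77324379e-01] 12.13545186706059
```

>>> play_rows(series=[[[0.3, 0, -1], [0, 0, 0]], [[0.5, 0, -1], [0, 0, 0]], [[0.5, 0, -1], [0, 0, 0]], [[0.5, 0, -0.5], [0, 0, 0]], [[0, 0, 0], [0, 0, 0]]])

```text
time: 12.75
eef_pos: [0.5279, 0.1608, 0.3313]
tcp_rot: [179.8, -0.1, 88.0]
force: [-0.3, 0.2, -0.6]
finger_gap: 0.0006
gripper_force: 0.0
```

```bash
python3 -c "
from h import *
print(status.sense()['joint_velocities'].round(2)); print(workorder.job_done())"
```

```text
[-1.16  1.66  2.78 -0.75 -1.42 -1.08]
the job is handed in; nothing more can be done
None
```

I turned the carousel about 117° clockwise until the copper lug's tray faced front, about 0.1° off by the top camera. The parts were still in their trays, the hand is clear, and the job is handed in; I got no verdict back.

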